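# Shut the sample tray of an imaging cell and latch it

### The arm

A 6-joint arm with a two-finger parallel gripper is mounted at the origin on the work surface. World frame = base frame: x ahead of the robot, y to its left, z up, the work surface at z = 0. Lengths are in m, angles in rad, forces in N, time in s.
With the tool pointing down it reaches from about 0.35 to 0.975 m from the base axis. Payload 4.9 kg.
Tool frame: the origin (TCP) lies midway between the tips of the shut fingers; the grasp point (between the pads) lies 19 mm behind it; z points along the fingers, y is the direction in which the jaws open and shut (so a half turn about z gives the same grasp; the last joint's range is limited). The gripper opens to 85 mm and grips with 20 to 120 N. Pads are 22 mm wide; open, the fingers measure 114 mm over their backs; the gripper's body (76 mm by 85 mm) begins 54 mm behind the grasp point. The pads swing forward as they close: fully open they stand 13 mm farther back than shut.
Start: joints at [1.172, 0.053, 1.613, -0, 1.476, -0.119], TCP at [0.173, 0.601, 0.231] pointing down, gripper open.
Joint ranges: [-3.01, 3.01], [-1.01, 2.22], [0.06, 2.58], [-1.02, 4.17], [0.09, 2.62], [-3.14, 3.14]. Speed limits (rad/s): [2.57, 2.57, 3.14, 3.14, 3.14, 3.14].

### API

Orientations are given as a rotation vector (axis times angle).
In Python, from station import ctrl gives the robot as it stands.
- The arm moves only by the tool apply_moves, never from a script. Its argument "rows" is a list of rows, each a list of 6 numbers: the shift along the tool's x, y, z in cm, then the turn, a rotation vector about the tool's x, y, z in units of 5 degrees (1.0 is 5 degrees). In form: [[x, y, z, rx, ry, rz], ...]. A call has 1 to 20 rows; each row is the pose to reach, as a shift and turn from the pose measured when the call began, along the tool's axes at that moment; what a row does not reach only later rows make up. A row lasts 1/10 s, in which the tool goes at most 50 mm and 8.59 degrees, less where a joint would pass 70% of its speed; a pose out of reach is approached as far as the arm can. A call with a gripper value outside its range is refused whole. "grip" is the closure, from 0 (fully open) to 1 (shut), set as the call begins (left out, the last holds). The fingers move at their own pace and stop on an object; "squeeze" is the grip in N (left out, the last holds). Time passes only in rows, so rows that repeat a pose let the fingers close. It gives the time, the measured TCP pose, the force and the opening at its end, in the units of the state.
- ctrl.get_obs(): the state, without advancing time (a new reading comes with each control period).
- ctrl.get_image(name): name is "scene" or "top"; returns a dict with "color" (420x560x3 uint8, blue, green, red), "mtx" (3x3 intrinsics, pixels), "rvec" (rotation vector, rad) and "tvec" (3), from world to camera coordinates, as OpenCV has them. Camera axes: x right, y down, z forward; pixel columns grow to the right and rows downward; lengths in m; the calibration is good to about 2 mm. A picture is of the moment at which its call begins. There is no depth.
- ctrl.finish_job(): hands the job in, once; it reports no verdict.
The state is a dict: "t": time; "q": joint angles; "dq": joint speeds; "effort": joint torques, N m; "tool_pos": TCP position; "tool_rot": TCP orientation; "contact_force": force on the tool from outside, world axes, zero at the start; "wrist_torque": the same for the moment, N m; "opening": finger opening in m.
Only numpy, scipy, OpenCV 4.12 (cv2) and the standard library are available. Lean on these libraries where they do the work, as an engineer would, in place of code of your own. Each camera call takes 0.05 s, during which the arm holds its last target.

### The job

The clear sample tray of the imaging cell is standing out: push it with the fingertips by its blue front until it is fully home against its stop, and only then push the steel latch with the red knob round until it lies square across the front of the tray. Push lightly rather than gripping or forcing either part, keep the vials standing in the tray without lifting them, leave the other things on the bench where they are, and finish clear of the cell.

Things in the scene. Friction and masses are not known exactly. Their poses are not given: they have to be found in the camera images.
- cell: the imaging cell, fixed to the bench: black perforated base plate 310 x 270 x 12 mm (its middle lies 10 mm to +y of the origin), two aluminium rails 14 mm wide at y = +-79 mm with tops 30 mm above the bench, two steel rods 180 mm tall at the rear corners (x = 128 mm) joined by a bar at their tops. Origin on the bench under the middle of the rails; its x axis is the direction in which the tray is pushed home, y to the left of that, z up
- tray (a joint): how far the tray has slid in, in m: about 0 to 0.014 at the start (out), 0.11 fully home against its stop; it stays where it is left and slides with about 2 N of friction
- tray_front (a point): centre of the outer face of the tray's blue front plate, 37 mm above the bench; the plate is 130 mm wide, 42 mm tall (16 to 58 mm above the bench) and faces the cell's -x; the clear tray behind it is 160 x 128 x 32 mm with nine pockets, and moves along the cell's +x
- latch (a joint): angle of the swing latch in rad, about a vertical axis, growing counterclockwise seen from above: 0 when the arm points along the cell's -x (beside the slide, on its +y side), negative when it leans further outward, 1.571 when it lies square across the front of the home tray, pointing along the cell's -y, where a stop ends its swing; about -0.5 to 0.1 at the start. It stays where it is left; under 1 N at the knob moves it
- latch_pivot (a point): point on the latch's vertical axis, at the height of the arm, 46 mm above the bench, at x = -52 mm, y = +105 mm in the cell's frame; the steel arm is 16 mm wide, 8 mm thick (42 to 50 mm above the bench) and reaches 92 mm from this axis
- latch_knob (a point): centre of the red knob that stands up near the end of the latch arm, 82 mm from the pivot axis: an upright cylinder 18 mm in diameter, from 50 to 76 mm above the bench, this point 63 mm above the bench
- vial0_center (a point): sample vial, a closed jar 26 mm in diameter and 50 mm tall with a white cap, standing loose in a pocket of the tray; point at its centre, half-way up; z axis along the vial
- vial1_center (a point): sample vial, a closed jar 26 mm in diameter and 50 mm tall with a green cap, standing loose in a pocket of the tray; point at its centre, half-way up; z axis along the vial
- vial2_center (a point): sample vial, a closed jar 26 mm in diameter and 50 mm tall with an orange cap, standing loose in a pocket of the tray; point at its centre, half-way up; z axis along the vial
- flask_mid (a point): bystander: bottle with a blue cap, 54 mm in diameter, 130 mm tall, loose beside the cell; point half-way up
- tin_mid (a point): bystander: aluminium tin, 60 mm in diameter, 55 mm tall, loose beside the cell; point half-way up
- driver_mid (a point): bystander: screwdriver with a yellow handle lying on the bench beside the cell; point at its origin, on the underside
- weight_mid (a point): bystander: brass calibration weight, 36 mm in diameter, 40 mm tall, loose beside the cell; point half-way up
Not all that is in view belongs to the job. Leave any purple look-alike of the part that bears vial1_center alone.

How it is judged:
By the outcome, as a careful person would: the job done as asked, in the order asked, and still so for the second after the job is handed in, with the robot touching nothing.
It also fails if it takes over 56 s, if anything falls off the work surface, if the arm or the gripper's body presses on something with over 40 N, if the wrist force passes 120 N, or if a joint passes its speed limit or range.

## Working session

There is one attempt and no reset: what is moved stays moved. The work goes in short steps, Python scripts to look and compute and a tool call to move; the robot and the scene stay as the last step left them, time stands still between calls to the robot, and variables do not carry over. Pictures are saved under pics/ and viewed, and the job is handed in when it is done.

Besides the shell and the picture viewer there is one more tool, called after "Request:" as name(argument=value, ...) on one line, values as JSON. apply_moves: Moves the arm, as the interface text tells. Its arguments: {"type":"object","properties":{"rows":{"type":"array","items":{"type":"array","items":{"type":"number"}}},"grip":{"type":"number"},"squeeze":{"type":"number"}},"required":["rows"]}

```bash
mkdir -p pics; ls; python3 - <<'E'
from station import ctrl
import cv2
for n in("scene","top"):
    d=ctrl.get_image(n); cv2.imwrite(f"pics/{n}0.png",d["color"]); print(d["mtx"],d["rvec"],d["tvec"])
o=ctrl.get_obs(); print(o)
E
```

```text
pics
[[464.54018643   0.         280.72237427]
 [  0.         464.54018643 207.10274831]
 [  0.           0.           1.        ]] [ 2.0652409   1.61120835 -0.49472595] [-0.17249378 -0.46971623  1.30023201]
[[461.8116385    0.         285.16054025]
 [  0.         461.8116385  215.3836906 ]
 [  0.           0.           1.        ]] [ 2.14315732 -2.14617301  0.14043339] [0.02157221 0.64962471 0.89964458]
{'t': 0.1, 'q': array([ 1.17198104e+00,  5.33267739e-02,  1.61417124e+00,  2.55316678e-05,
        1.47599425e+00, -1.19006011e-01]), 'dq': array([ 0.00135653, -0.00083141, -0.00195817, -0.00045634,  0.00254224,
       -0.00045596]), 'effort': array([ 2.04642021e-06, -3.94904959e+01, -3.71363211e+01, -1.43262428e-04,
        3.90848887e-03,  9.83761083e-06]), 'tool_pos': array([0.1723821 , 0.60016693, 0.23015498]), 'tool_rot': array([-4.38023335e-01, -3.11038932e+00,  2.87376902e-03]), 'contact_force': array([-0.28756425,  1.00756875,  0.3459413 ]), 'wrist_torque': array([-0.0718051 ,  0.02327045,  0.0071816 ]), 'opening': 0.08524268732367263}
```

View pics/scene0.png

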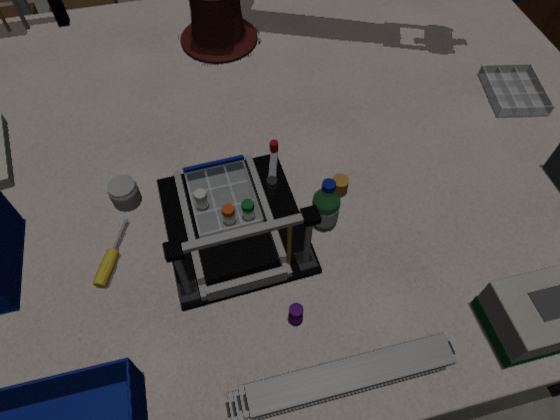

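View pics/top0.png

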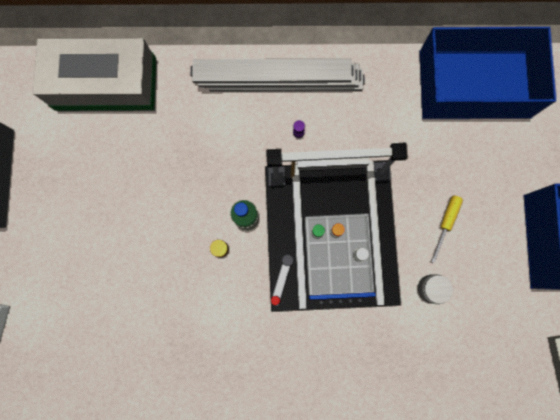

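The top view shows the cell with the blue front at about (341,296), the red knob at (276,300), the pivot at (288,260), and vial caps at (319,231), (339,230) and (362,255). The flask is at (243,213), the weight at (219,248), the tin at (436,290) and the purple decoy at (299,129). Next I measure these.

```bash
cat > h.py <<'E'
import numpy as np, cv2
from scipy.spatial.transform import Rotation as R
def ray(d,uv,z):
    Rm=cv2.Rodrigues(np.array(d["rvec"],float))[0]; t=np.array(d["tvec"],float).ravel()
    c=-Rm.T@t; v=Rm.T@np.linalg.inv(d["mtx"])@np.array([uv[0],uv[1],1.]); return c+v*(z-c[2])/v[2]
def proj(d,P): return cv2.projectPoints(np.array(P,float).reshape(-1,3),np.array(d["rvec"],float),np.array(d["tvec"],float),d["mtx"],None)[0].reshape(-1,2)
def blobs(d,lo,hi,minA=15,box=None):
    h=cv2.cvtColor(d["color"],cv2.COLOR_BGR2HSV); m=cv2.inRange(h,np.array(lo),np.array(hi))
    if box: mm=np.zeros_like(m); x0,y0,x1,y1=box; mm[y0:y1,x0:x1]=m[y0:y1,x0:x1]; m=mm
    n,l,s,c=cv2.connectedComponentsWithStats(m)
    return m,[(c[i].round(1),s[i].tolist()) for i in range(1,n) if s[i][4]>=minA]
E
python3 - <<'E'
from h import *
from station import ctrl
T=ctrl.get_image("top"); S=ctrl.get_image("scene")
for nm,d,box in(("top",T,(200,110,480,320)),("scene",S,(90,130,370,330))):
    for c,lo,hi in(("red",(0,150,70),(6,255,255)),("red2",(172,150,70),(180,255,255)),("blue",(105,150,50),(125,255,255)),("green",(45,120,50),(80,255,255)),("orange",(7,170,90),(17,255,255))):
        print(nm,c,blobs(d,lo,hi,15,box)[1])
# base plate corners: draw enlarged crops
for nm,d,(x0,y0,x1,y1) in(("top",T,(255,140,415,315)),("scene",S,(150,130,330,305))):
    cv2.imwrite(f"pics/{nm}_crop.png",cv2.resize(d["color"][y0:y1,x0:x1],None,fx=3.4,fy=3.4,interpolation=cv2.INTER_CUBIC))
E
```

```text
top red [(array([275. , 300.5]), [271, 297, 10, 9, 63])]
top red2 []
top blue [(array([240.7, 209. ]), [234, 203, 14, 13, 146]), (array([341.7, 296.1]), [309, 293, 66, 7, 279])]
top green [(array([245. , 216.2]), [232, 203, 24, 23, 219]), (array([318. , 230.2]), [313, 225, 11, 11, 99])]
top orange [(array([338.5, 228.8]), [333, 224, 11, 12, 72])]
scene red [(array([273.4, 142.5]), [270, 140, 8, 6, 37])]
scene red2 []
scene blue [(array([212.4, 162.6]), [183, 155, 60, 16, 162]), (array([328.6, 183.6]), [323, 179, 13, 10, 106])]
scene green [(array([247.2, 203.7]), [242, 199, 12, 10, 96])]
scene orange [(array([227.4, 208.5]), [222, 204, 12, 10, 94])]
```

```bash
python3 - <<'E'
from h import *
from station import ctrl
T=ctrl.get_image("top")
for uv in [(272,310),(399,304),(303,306),(380,303),(297,165),(370,165)]: print(uv,ray(T,uv,0.012),ray(T,uv,0.03))
E
```

```text
(272, 310) [0.45747602 0.04824465 0.012     ] [0.45859706 0.04757453 0.03      ]
(399, 304) [ 0.46955833 -0.21340869  0.012     ] [ 0.47045506 -0.20922132  0.03      ]
(303, 306) [ 0.46556214 -0.01568911  0.012     ] [ 0.46653305 -0.01517232  0.03      ]
(380, 303) [ 0.47159709 -0.17440001  0.012     ] [ 0.47245597 -0.17093681  0.03      ]
(297, 165) [ 0.76387381 -0.0046091   0.012     ] [ 0.75930668 -0.00429802  0.03      ]
(370, 165) [ 0.76338798 -0.16150369  0.012     ] [ 0.75882987 -0.15827991  0.03      ]
```

View pics/top_crop.png

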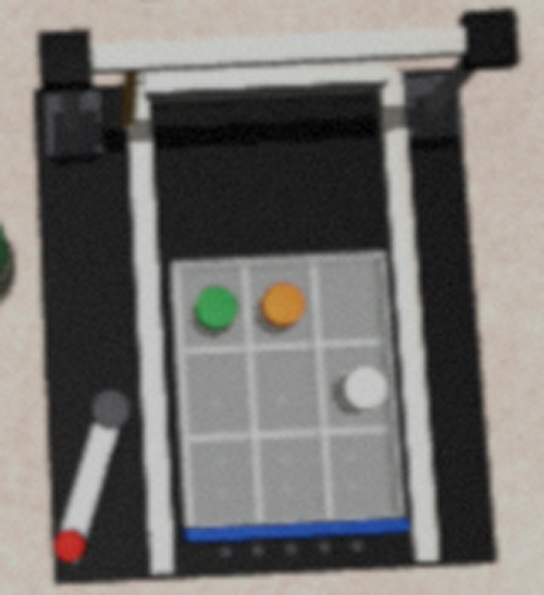

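View pics/scene_crop.png

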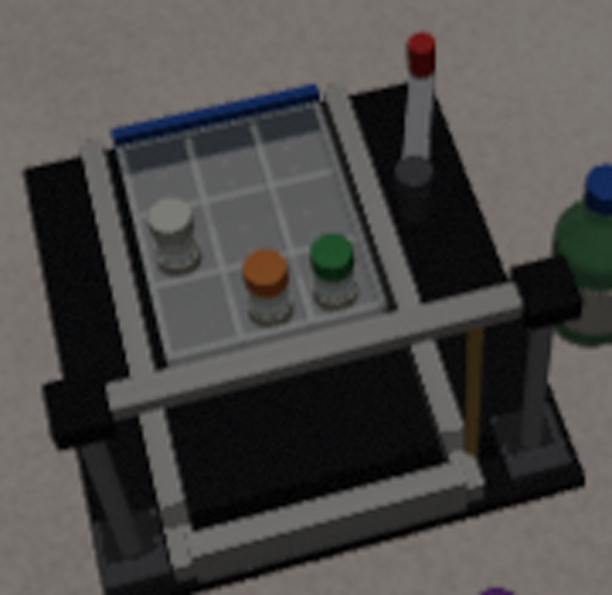

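```bash
python3 - <<'E'
from h import *
from station import ctrl
T=ctrl.get_image("top"); S=ctrl.get_image("scene")
f=lambda p:(p[0]/3.4+255-.35,p[1]/3.4+140-.35)
g=lambda p:(p[0]/3.4+150-.35,p[1]/3.4+130-.35)
FL,FR,RL=[ray(T,f(p),.012) for p in((55,582),(496,562),(38,90))]
print("plate corners",FL,FR,RL)
sF=[ray(S,g(p),.012) for p in((25,170),(432,88),(583,483))]; print("scene corners",sF)
a=[ray(T,f(p),.03) for p in((162,574),(427,562),(143,130),(396,130))]
print("rails",a)
for nm,A,B in(("l",a[0],a[2]),("r",a[1],a[3])): print(nm,np.arctan2(*(B-A)[1::-1]))
for P,Q in((FL,FR),(sF[0][:],sF[1])):
    v=(P-Q); print("front edge yaw",np.arctan2(-v[0],v[1]),np.linalg.norm(v))
v=sF[2]-sF[1]; print(np.arctan2(v[1],v[0]))
print("knob top",ray(T,(275,300.5),.074),"scene",ray(S,(273.4,142.5),.073))
print("pivot top", ray(T,f((110,408)),.056))
m,b=blobs(T,(105,150,50),(125,255,255),15,(300,280,390,305))
# front-lower border of blue bar = outer face top edge approx? per column extremes
for u in range(312,374,10):
    r=np.where(m[:,u])[0]; print(u,r.min(),r.max(),ray(T,(u,r.max()+.5),.058)[:2],ray(T,(u,r.min()-.5),.058)[:2])
mp,b=blobs(S,(105,150,30),(125,255,255),15,(175,140,255,180)); 
for u in range(186,242,10):
    r=np.where(mp[:,u])[0]; 
    if len(r): print(u,r.min(),r.max(),ray(S,(u,r.min()-.5),.058)[:2],ray(S,(u,r.max()+.5),.058)[:2])
E
```

```text
plate corners [0.45580459 0.05065859 0.012     ] [ 0.46764563 -0.21649039  0.012     ] [0.76160666 0.06252042 0.012     ]
scene corners [array([ 0.46823696, -0.2158384 ,  0.012     ]), array([0.46394527, 0.05136972, 0.012     ]), array([0.76490043, 0.06357538, 0.012     ])]
rails [array([ 0.46161635, -0.01372059,  0.03      ]), array([ 0.46858957, -0.17130418,  0.03      ]), array([ 0.73149672, -0.00356478,  0.03      ]), array([ 0.73105468, -0.15989946,  0.03      ])]
l 0.037613064282401666
r 0.04342500956089734
front edge yaw 0.04429474100647701 0.26741126422863354
front edge yaw -3.1255328228249257 0.26724257663319495
0.0405342034303277
knob top [0.47937889 0.04018791 0.074     ] scene [0.47831282 0.04071244 0.073     ]
pivot top [0.55890822 0.01695265 0.056     ]
312 296 299 [ 0.48061075 -0.03215399] [ 0.48837157 -0.03222276]
322 295 299 [ 0.48060306 -0.05182253] [ 0.49030506 -0.05193775]
332 295 298 [ 0.48253309 -0.07151221] [ 0.49029546 -0.07162779]
342 294 298 [ 0.48252503 -0.09117116] [ 0.49222896 -0.09134489]
352 294 297 [ 0.48445507 -0.11086295] [ 0.49221898 -0.11102533]
362 294 297 [ 0.48444663 -0.13051232] [ 0.49220901 -0.13069804]
372 293 296 [ 0.48637668 -0.15020621] [ 0.49414214 -0.15041538]
186 168 171 [ 0.48903746 -0.14844968] [ 0.49963441 -0.14986133]
196 165 169 [ 0.48600689 -0.12718802] [ 0.49932026 -0.1291249 ]
206 163 167 [ 0.48564401 -0.10614337] [ 0.49900405 -0.10825201]
216 161 164 [ 0.48527872 -0.08495867] [ 0.49602127 -0.08678765]
226 159 162 [ 0.48491098 -0.0636325 ] [ 0.49569151 -0.06560272]
236 157 160 [ 0.48454079 -0.04216344] [ 0.49535956 -0.04427675]
```

```bash
cat >> h.py <<'E'
YAW=0.042; ORG=np.array([.618,-.0863,0]); CR=R.from_euler('z',YAW)
def c2w(p): return ORG+CR.apply(p)
def w2c(p): return CR.inv().apply(np.array(p)-ORG)
def shift(o,w,yaw=None):
    "row to reach world pos w; tool y axis at world angle yaw"
    Rt=R.from_rotvec(o["tool_rot"]); s=Rt.inv().apply(np.array(w)-o["tool_pos"])*100
    r=np.zeros(3)
    if yaw is not None:
        y=np.array([np.cos(yaw),np.sin(yaw),0]); z=np.array([0,0,-1.]); G=R.from_matrix(np.c_[np.cross(y,z),y,z])
        r=np.degrees((Rt.inv()*G).as_rotvec())/5
    return np.r_[s,r].round(2)
E
python3 - <<'E'
from h import *
from station import ctrl
o=ctrl.get_obs(); print(o["t"]); y=np.pi/2+YAW
print(w2c([.4835,-.092,.037]),w2c([.479,.0404,.063]))
print(shift(o,[.42,.3,.23],y)); print(shift(o,c2w([-.185,0,.23]),y),c2w([-.185,0,.23])); print(shift(o,c2w([-.185,0,.036]),y))
E
```

```text
0.35
[-1.34620718e-01 -4.76339985e-05  3.70000000e-02] [-0.13355758  0.13242455  0.063     ]
[-3.208e+01 -2.205e+01  1.100e-01 -1.000e-02 -0.000e+00 -3.690e+00]
[-4.423e+01 -5.956e+01  1.300e-01 -1.000e-02 -0.000e+00 -3.690e+00] [ 0.43316315 -0.09406772  0.23      ]
[-4.423e+01 -5.955e+01  1.953e+01 -1.000e-02 -0.000e+00 -3.690e+00]
```

Request:
apply_moves(rows=[[-16,-11,0,0,0,-1.5],[-32,-22,0,0,0,-3],[-32,-22,0,0,0,-3.7],[-32,-22,0,0,0,-3.7],[-32,-22,0,0,0,-3.7],[-32,-22,0,0,0,-3.7],[-32,-22,0,0,0,-3.7],[-32,-22,0,0,0,-3.7],[-44.2,-59.6,0,0,0,-3.7],[-44.2,-59.6,0,0,0,-3.7],[-44.2,-59.6,0,0,0,-3.7],[-44.2,-59.6,0,0,0,-3.7],[-44.2,-59.6,0,0,0,-3.7],[-44.2,-59.6,0,0,0,-3.7],[-44.2,-59.6,0,0,0,-3.7],[-44.2,-59.6,0,0,0,-3.7],[-44.2,-59.6,0,0,0,-3.7],[-44.2,-59.6,0,0,0,-3.7],[-44.2,-59.6,0,0,0,-3.7],[-44.2,-59.6,0,0,0,-3.7]], grip=1, squeeze=20)

```text
t: 2.35
tool_pos: [0.4328, -0.0929, 0.2313]
tool_rot: [0.072, -3.141, 0.0]
contact_force: [-0.2, 0.1, -0.6]
opening: 0.0002
```

```bash
python3 - <<'E'
from h import *
from station import ctrl
o=ctrl.get_obs(); print(o["t"],o["q"].round(2),o["opening"]); y=np.pi/2+YAW
print(w2c(o["tool_pos"]),o["contact_force"]); print(shift(o,c2w([-.185,0,.036]),y))
E
```

```text
2.35 [-0.38 -0.41  2.02 -0.    1.53 -2.  ] 0.00016078280359139703
[-0.18526645  0.00113142  0.23125445] [-0.16825315  0.14479258 -0.58833847]
[-0.03 -0.11 19.53 -0.   -0.    0.04]
```

Request:
apply_moves(rows=[[0,0,5,0,0,0],[0,0,9,0,0,0],[0,0,13,0,0,0],[0,0,16,0,0,0],[0,-0.1,18,0,0,0],[0,-0.1,19.5,0,0,0],[0,-0.1,19.5,0,0,0],[0,-0.1,19.5,0,0,0]])

```text
t: 3.15
tool_pos: [0.4331, -0.0931, 0.0365]
tool_rot: [0.074, -3.141, 0.0]
contact_force: [0.4, 0.8, -1.2]
opening: 0.0
```

```bash
python3 - <<'E'
from h import *
from station import ctrl
o=ctrl.get_obs(); print(o["t"],o["q"].round(2)); print(w2c(o["tool_pos"]),o["contact_force"]); print(R.from_rotvec(o["tool_rot"]).as_matrix().round(3))
for n in("top","scene"): cv2.imwrite(f"pics/{n}1.png",ctrl.get_image(n)["color"])
E
```

```text
3.15 [-0.38 -0.18  2.18 -0.    1.14 -2.  ]
[-0.1850332   0.00094418  0.03651992] [ 0.36599627  0.80168066 -1.15472513]
[[-0.999 -0.047 -0.   ]
 [-0.047  0.999 -0.   ]
 [ 0.    -0.    -1.   ]]
```

View pics/top1.png

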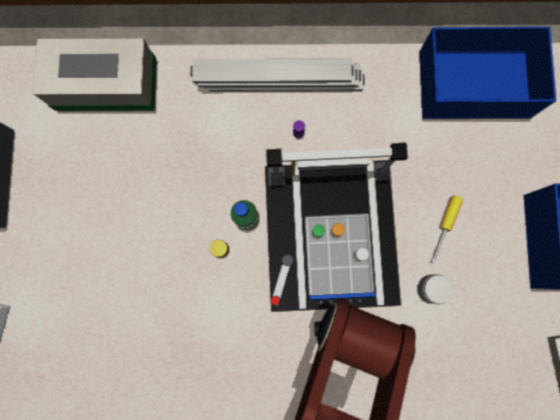

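View pics/scene1.png

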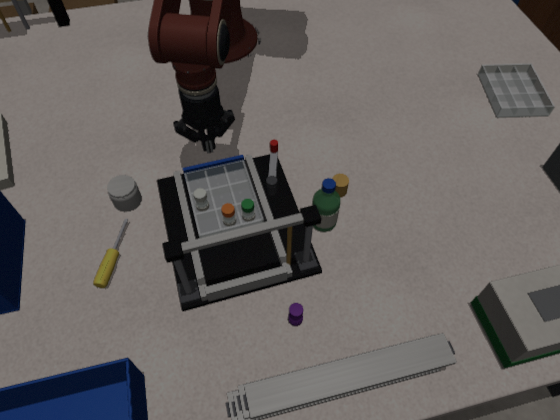

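Request:
apply_moves(rows=[[-1.5,0,0,0,0,0],[-2.8,0,0,0,0,0],[-3.3,0,0,0,0,0],[-3.7,0,0,0,0,0],[-4.0,0,0,0,0,0],[-4.3,0,0,0,0,0],[-4.7,0,0,0,0,0],[-5.1,0,0,0,0,0],[-5.5,0,0,0,0,0],[-5.9,0,0,0,0,0],[-6.3,0,0,0,0,0],[-6.7,0,0,0,0,0],[-7.1,0,0,0,0,0],[-7.5,0,0,0,0,0],[-7.9,0,0,0,0,0],[-8.2,0,0,0,0,0],[-8.5,0,0,0,0,0],[-8.7,0,0,0,0,0]])

```text
t: 5.05
tool_pos: [0.521, -0.0897, 0.0376]
tool_rot: [-0.073, 3.139, -0.002]
contact_force: [-2.1, -0.4, -0.3]
opening: -0.0
```

```bash
python3 - <<'E'
from h import *
from station import ctrl
o=ctrl.get_obs(); print(o["t"]); print(w2c(o["tool_pos"]),o["contact_force"])
for n in("top","scene"): cv2.imwrite(f"pics/{n}2.png",ctrl.get_image(n)["color"])
E
```

```text
5.05
[-0.09710229  0.00063781  0.03758385] [-2.10725173 -0.36867706 -0.28322194]
```

View pics/scene2.png

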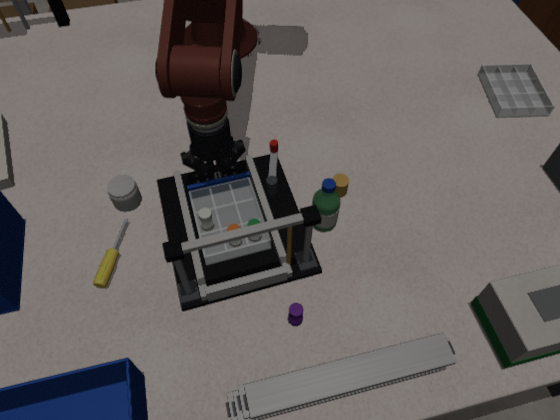

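The tray is moving at about 2 N and the vials are standing. I continue, slower near the end.

Request:
apply_moves(rows=[[-0.4,0,0,0,0,0],[-0.8,0,0,0,0,0],[-1.2,0,0,0,0,0],[-1.6,0,0,0,0,0],[-2.0,0,0,0,0,0],[-2.4,0,0,0,0,0],[-2.7,0,0,0,0,0],[-3.0,0,0,0,0,0],[-3.2,0,0,0,0,0],[-3.4,0,0,0,0,0],[-3.5,0,0,0,0,0],[-3.6,0,0,0,0,0]])

```text
t: 6.35
tool_pos: [0.5573, -0.088, 0.0378]
tool_rot: [-0.073, 3.138, -0.002]
contact_force: [-2.1, -0.2, -1.2]
opening: -0.0002
```

Request:
apply_moves(rows=[[-0.15,0,0,0,0,0],[-0.3,0,0,0,0,0],[-0.4,0,0,0,0,0],[-0.5,0,0,0,0,0]])

```text
t: 6.75
tool_pos: [0.5623, -0.0878, 0.0379]
tool_rot: [-0.073, 3.138, -0.002]
contact_force: [-2.4, -0.2, -1.7]
opening: 0.0001
```

```bash
python3 - <<'E'
from h import *
from station import ctrl
o=ctrl.get_obs(); print(o["t"]); print(w2c(o["tool_pos"]),o["contact_force"])
for n in("top","scene"): cv2.imwrite(f"pics/{n}3.png",ctrl.get_image(n)["color"])
E
```

```text
6.75
[-0.05568097  0.00083048  0.03788043] [-2.44312461 -0.1602001  -1.71846186]
```

View pics/scene3.png

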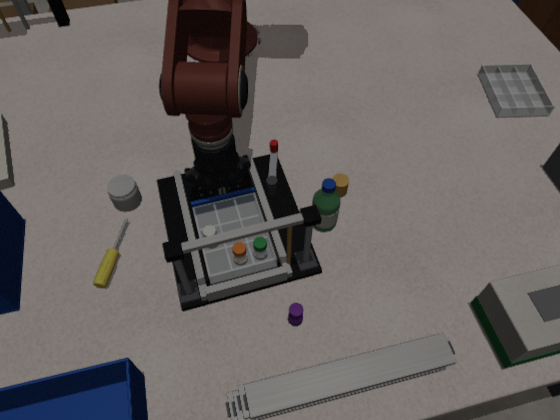

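Request:
apply_moves(rows=[[-0.1,0,0,0,0,0],[-0.2,0,0,0,0,0],[-0.3,0,0,0,0,0],[-0.3,0,0,0,0,0]])

```text
t: 7.25
tool_pos: [0.5657, -0.0877, 0.038]
tool_rot: [-0.073, 3.137, -0.002]
contact_force: [-0.9, -0.0, -0.3]
opening: 0.0001
```

Request:
apply_moves(rows=[[-0.1,0,0,0,0,0],[-0.2,0,0,0,0,0],[-0.2,0,0,0,0,0]])

```text
t: 7.55
tool_pos: [0.5679, -0.0875, 0.038]
tool_rot: [-0.073, 3.137, -0.002]
contact_force: [-2.3, 0.4, -2.0]
opening: -0.0001
```

Request:
apply_moves(rows=[[-0.1,0,0,0,0,0],[-0.2,0,0,0,0,0],[-0.2,0,0,0,0,0]])

```text
t: 7.85
tool_pos: [0.5701, -0.0874, 0.0381]
tool_rot: [-0.073, 3.137, -0.002]
contact_force: [-1.6, -0.6, -1.4]
opening: 0.0003
```

Request:
apply_moves(rows=[[-0.1,0,0,0,0,0],[-0.2,0,0,0,0,0],[-0.2,0,0,0,0,0]])

```text
t: 8.15
tool_pos: [0.5719, -0.0874, 0.0381]
tool_rot: [-0.073, 3.137, -0.002]
contact_force: [-3.9, 0.6, 0.3]
opening: -0.0001
```

Request:
apply_moves(rows=[[-0.1,0,0,0,0,0],[-0.2,0,0,0,0,0],[-0.2,0,0,0,0,0]])

```text
t: 8.45
tool_pos: [0.5719, -0.0874, 0.0381]
tool_rot: [0.074, -3.138, 0.001]
contact_force: [-10.7, -0.2, 6.5]
opening: -0.0003
```

```bash
python3 - <<'E'
from h import *
from station import ctrl
o=ctrl.get_obs(); print(o["t"]); print(w2c(o["tool_pos"]),o["contact_force"])
for n in("top","scene"):
    d=ctrl.get_image(n); cv2.imwrite(f"pics/{n}4.png",cv2.resize(d["color"][130:310,150:420],None,fx=2.9,fy=2.9,interpolation=cv2.INTER_CUBIC))
E
```

```text
8.45
[-0.04611809  0.00087369  0.03811957] [-10.73093174  -0.21191854   6.45968   ]
```

View pics/scene4.png

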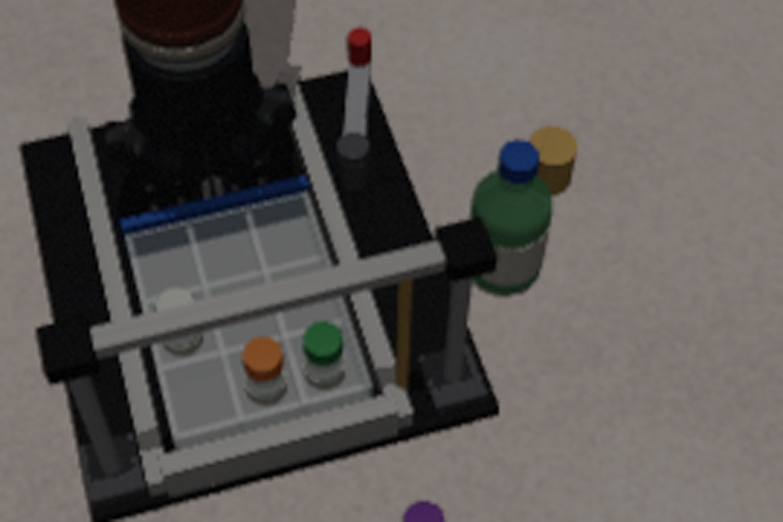

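View pics/top4.png

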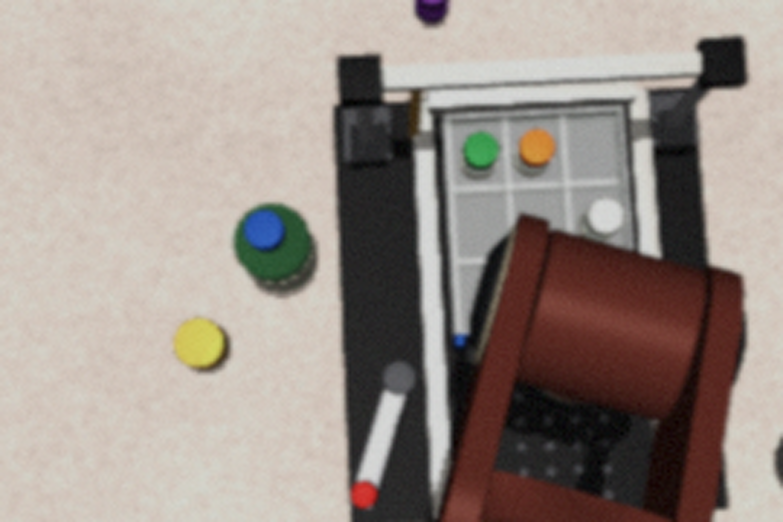

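The tray hit its stop: force rose to 10.7 N with no further travel, and its rear sits at the rear cross-bar with the vials upright. I back off, lift, and check the knob.

Request:
apply_moves(rows=[[1,0,0,0,0,0],[3,0,0,0,0,0],[6,0,0,0,0,0],[9,0,0,0,0,0],[11,0,-3,0,0,0],[12,0,-7,0,0,0],[12,0,-11,0,0,0],[12,0,-11,0,0,0],[12,0,-11,0,0,0]])

```text
t: 9.45
tool_pos: [0.4537, -0.0933, 0.1504]
tool_rot: [-0.074, 3.138, -0.004]
contact_force: [0.3, -0.4, 0.2]
opening: -0.0003
```

```bash
cat >> h.py <<'E'
PIV=np.array([-.052,.105])
def pushpose(th,gap,z,dist=.020):
    tg=np.array([np.sin(th),-np.cos(th)]); k=PIV+.082*np.array([-np.cos(th),-np.sin(th)])
    p=k-tg*(dist+gap); return c2w([p[0],p[1],z]), YAW+np.arctan2(tg[1],tg[0])+np.pi/2
E
python3 - <<'E'
from h import *
from station import ctrl
T=ctrl.get_image("top"); S=ctrl.get_image("scene"); o=ctrl.get_obs(); print(o["t"],w2c(o["tool_pos"]),o["contact_force"],o["q"].round(2))
cv2.imwrite("pics/top5.png",T["color"]);cv2.imwrite("pics/scene5.png",S["color"])
m,b=blobs(T,(105,150,50),(125,255,255),15,(290,220,390,305)); print(b)
for u in range(312,374,10):
    r=np.where(m[:,u])[0]
    if len(r): print(u,w2c(ray(T,(u,r.max()+.5),.058)).round(4))
mp,b=blobs(S,(105,150,30),(125,255,255),15,(175,150,265,210)); print(b)
for u in range(190,250,10):
    r=np.where(mp[:,u])[0]
    if len(r): print(u,w2c(ray(S,(u,r.min()-.5),.058)).round(4))
k=[]
for d,zz,n in((T,.075,"top"),(S,.073,"sc")):
    for c in blobs(d,(0,150,70),(6,255,255),15,(200,110,480,320))[1]:
        w=ray(d,c[0],zz); kc=w2c(w); v=kc[:2]-PIV; print(n,c,kc.round(4),np.hypot(*v),np.arctan2(-v[1],-v[0]))
for nm,uv,z in(("flask",(240.7,209),.13),("weight",(219,248),.04)): print(nm,w2c(ray(T,uv,z)).round(3))
th=-.33
for g,z in((.03,.15),(.03,.058),(.0,.058)):
    w,y=pushpose(th,g,z); print(w,y,shift(o,w,y))
E
```

```text
9.55 [-0.16617135  0.00058252  0.14754208] [ 1.05592703  0.13754823 -1.04817267] [-0.36 -0.29  2.07 -0.    1.36 -1.98]
[(array([338.3, 246.1]), [306, 243, 65, 7, 261])]
312 [-0.0368  0.0549  0.058 ]
322 [-0.0356  0.0348  0.058 ]
332 [-0.0365  0.0149  0.058 ]
342 [-0.0374 -0.0051  0.058 ]
352 [-0.0362 -0.0251  0.058 ]
362 [-0.0351 -0.0452  0.058 ]
[(array([223.1, 199.9]), [191, 190, 65, 20, 364])]
200 [-0.0358 -0.0458  0.058 ]
210 [-0.035 -0.026  0.058]
220 [-0.0366 -0.0055  0.058 ]
230 [-0.0358  0.0146  0.058 ]
240 [-0.035   0.0348  0.058 ]
top (array([275.1, 300.4]), [271, 297, 10, 8, 62]) [-0.133  0.132  0.075] 0.08533667206619591 -0.3214733188603118
top (array([350. , 308.3]), [341, 297, 17, 23, 247]) [-0.154  -0.0116  0.075 ] 0.15491736925737343 0.8517652017161741
top (array([373.4, 314.3]), [358, 305, 44, 15, 340]) [-0.1672 -0.0557  0.075 ] 0.19776361420074368 0.9487731791554609
sc (array([273.4, 142.5]), [270, 140, 8, 6, 37]) [-0.1342  0.1328  0.073 ] 0.08679210975493 -0.3256332737445165
flask [0.04  0.188 0.13 ]
weight [-0.024  0.243  0.04 ]
[0.49721618 0.08765562 0.15      ] -0.28800000000000003 [-5.370e+00  1.780e+01 -2.700e-01 -3.000e-02 -2.000e-02  2.184e+01]
[0.49721618 0.08765562 0.058     ] -0.28800000000000003 [-5.400e+00  1.780e+01  8.930e+00 -3.000e-02 -2.000e-02  2.184e+01]
[0.48869512 0.05889121 0.058     ] -0.28800000000000003 [-4.410e+00  1.497e+01  8.940e+00 -3.000e-02 -2.000e-02  2.184e+01]
```

View pics/top5.png

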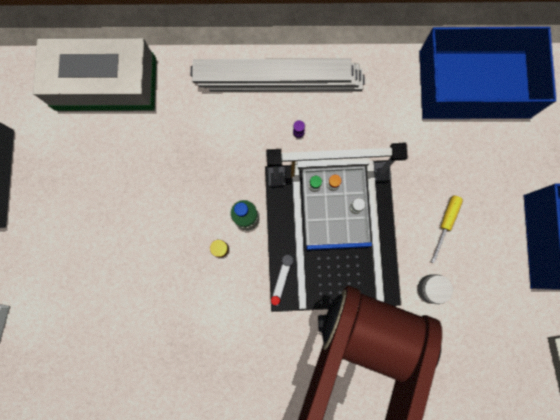

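Request:
apply_moves(rows=[[0,3,0,0,0,1.7],[-1,6,0,0,0,3.4],[-2,9,0,0,0,5.1],[-3,12,0,0,0,6.8],[-4,15,0,0,0,8.5],[-5,17,0,0,0,10.2],[-5.5,18,0,0,0,11.9],[-5.5,18,0,0,0,13.6],[-5.5,18,0,0,0,15.3],[-5.5,18,0,0,0,17],[-5.5,18,0,0,0,18.7],[-5.5,18,0,0,0,20.4],[-5.5,18,0,0,0,21.8],[-5.5,18,0,0,0,21.8],[-5.5,18,0,0,0,21.8],[-5.5,18,0,0,0,21.8]])

```text
t: 11.15
tool_pos: [0.4981, 0.0897, 0.1465]
tool_rot: [-2.511, -1.885, 0.006]
contact_force: [0.4, -0.7, -0.6]
opening: 0.0005
```

```bash
sed -i 's/ORG=np.array(\[.618/ORG=np.array([.615/' h.py; python3 - <<'E'
from h import *
from station import ctrl
o=ctrl.get_obs(); print(o["t"],w2c(o["tool_pos"]),o["contact_force"],o["q"].round(2))
for g,z in((.03,.058),(.0,.058)):
    w,y=pushpose(-.33,g,z); print(w,y,shift(o,w,y))
E
```

```text
11.15 [-0.10944026  0.18075829  0.14650943] [ 0.40983041 -0.7369247  -0.58830766] [ 0.03 -0.17  1.97 -0.    1.34  0.31]
[0.49421618 0.08765562 0.058     ] -0.28800000000000003 [-0.29 -0.28  8.85 -0.04  0.02  0.06]
[0.48569512 0.05889121 0.058     ] -0.28800000000000003 [-3.29 -0.29  8.86 -0.04  0.02  0.06]
```

Now I lower to beside the knob on its outer side.

Request:
apply_moves(rows=[[0,0,3,0,0,0],[-0.3,-0.3,6,0,0,0],[-0.3,-0.3,8,0,0,0],[-0.3,-0.3,8.8,0,0,0],[-0.3,-0.3,8.8,0,0,0],[-0.3,-0.3,8.8,0,0,0]])

```text
t: 11.75
tool_pos: [0.4948, 0.0877, 0.0596]
tool_rot: [-2.511, -1.886, 0.004]
contact_force: [-0.8, -0.4, 0.1]
opening: 0.0002
```

```bash
python3 - <<'E'
from h import *
from station import ctrl
o=ctrl.get_obs(); print(o["t"],o["tool_pos"],w2c(o["tool_pos"]),o["contact_force"],o["q"].round(2))
for n in("top","scene"):
    d=ctrl.get_image(n); cv2.imwrite(f"pics/{n}6.png",cv2.resize(d["color"][100:320,150:420],None,fx=2.6,fy=2.6,interpolation=cv2.INTER_CUBIC))
for th in np.r_[-.33,np.arange(-.2,1.0,.1)]:
    w,y=pushpose(th,0,.058); print(round(th,2),shift(o,w,y))
E
```

```text
11.75 [0.49483874 0.08768725 0.05955998] [-0.11274997  0.17887911  0.05955998] [-0.82027065 -0.3638537   0.14673078] [ 0.03 -0.06  2.03 -0.    1.18  0.31]
-0.33 [-3.02 -0.08  0.16 -0.03  0.01  0.07]
-0.2 [-4.1  -0.27  0.16 -0.03  0.01 -1.42]
-0.1 [-4.94 -0.33  0.16 -0.03  0.01 -2.57]
0.0 [-5.78 -0.3   0.16 -0.03  0.01 -3.72]
0.1 [-6.62 -0.18  0.16 -0.03  0.01 -4.86]
0.2 [-7.44  0.01  0.16 -0.03  0.   -6.01]
0.3 [-8.24  0.29  0.16 -0.03  0.   -7.15]
0.4 [-9.    0.65  0.16 -0.03  0.   -8.3 ]
0.5 [-9.73  1.08  0.16 -0.03  0.   -9.45]
0.6 [-10.41   1.58   0.16  -0.03  -0.   -10.59]
0.7 [-11.03   2.14   0.16  -0.03  -0.   -11.74]
0.8 [-11.6    2.77   0.16  -0.03  -0.   -12.88]
0.9 [-1.210e+01  3.450e+00  1.600e-01 -3.000e-02 -1.000e-02 -1.403e+01]
```

View pics/scene6.png

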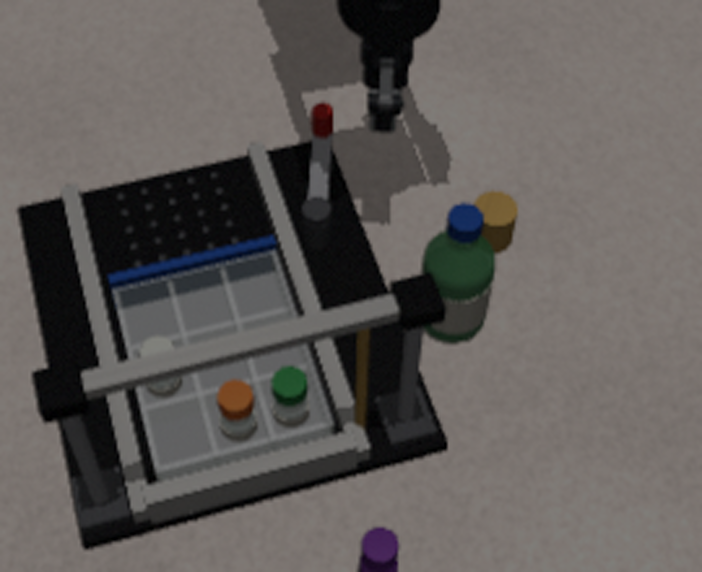

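View pics/top6.png

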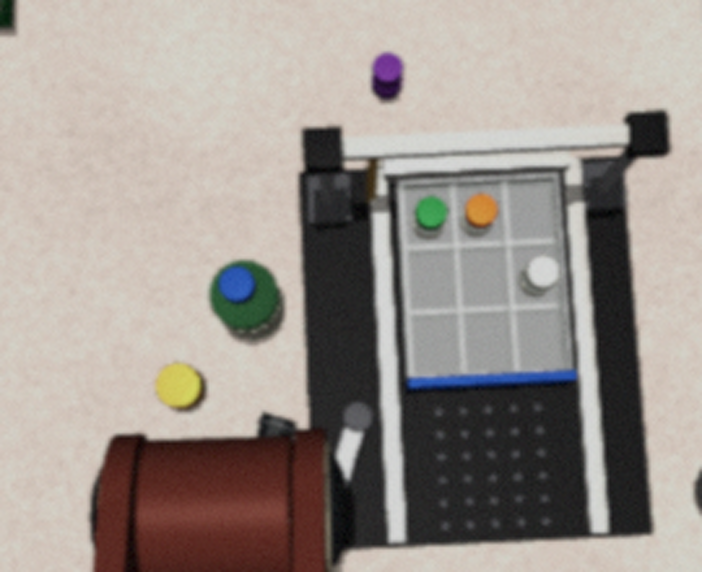

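Request:
apply_moves(rows=[[-1.5,-0.1,0.1,0,0,0],[-2.5,-0.1,0.1,0,0,0],[-3.0,-0.1,0.1,0,0,0],[-3.4,-0.2,0.1,0,0,-0.5],[-3.8,-0.2,0.1,0,0,-1],[-4.1,-0.3,0.1,0,0,-1.4],[-4.5,-0.3,0.1,0,0,-2],[-4.9,-0.3,0.1,0,0,-2.6],[-5.4,-0.3,0.1,0,0,-3.2],[-5.8,-0.3,0.1,0,0,-3.7]])

```text
t: 12.85
tool_pos: [0.4762, 0.0323, 0.0594]
tool_rot: [-2.174, -2.267, 0.0]
contact_force: [0.6, 1.0, 0.4]
opening: -0.0002
```

```bash
python3 - <<'E'
from h import *
from station import ctrl
o=ctrl.get_obs(); print(o["t"],o["tool_pos"],w2c(o["tool_pos"]),o["contact_force"],o["q"].round(2))
for n in("top","scene"):
    d=ctrl.get_image(n); cv2.imwrite(f"pics/{n}7.png",cv2.resize(d["color"][100:320,150:420],None,fx=2.6,fy=2.6,interpolation=cv2.INTER_CUBIC))
for c in blobs(d,(0,150,70),(6,255,255),15,(200,110,370,320))[1]:
    kc=w2c(ray(d,c[0],.073)); v=kc[:2]-PIV; print(c,kc.round(4),np.hypot(*v),np.arctan2(-v[1],-v[0]))
for th in np.arange(0,1.6,.1):
    w,y=pushpose(th,0,.058); print(round(th,2),shift(o,w,y))
E
```

```text
12.85 [0.47623331 0.03230808 0.05937267] [-0.13366424  0.12432997  0.05937267] [0.58630327 1.00171924 0.42456403] [-0.09 -0.13  2.09  0.    1.18 -0.13]
0.0 [ 0.07 -0.03  0.14 -0.01 -0.   -0.  ]
0.1 [-0.76 -0.19  0.14 -0.01 -0.   -1.15]
0.2 [-1.6  -0.27  0.14 -0.01 -0.   -2.3 ]
0.3 [-2.45 -0.26  0.14 -0.01 -0.   -3.44]
0.4 [-3.28 -0.16  0.14 -0.01 -0.   -4.59]
0.5 [-4.11  0.01  0.14 -0.01 -0.   -5.73]
0.6 [-4.91  0.27  0.14 -0.   -0.   -6.88]
0.7 [-5.69  0.61  0.14 -0.   -0.   -8.03]
0.8 [-6.42  1.02  0.14 -0.   -0.   -9.17]
0.9 [ -7.11   1.51   0.14  -0.    -0.   -10.32]
1.0 [ -7.75   2.06   0.13  -0.    -0.   -11.46]
1.1 [ -8.33   2.67   0.13  -0.    -0.   -12.61]
1.2 [-8.850e+00  3.330e+00  1.300e-01 -0.000e+00 -1.000e-02 -1.376e+01]
1.3 [-9.30e+00  4.05e+00  1.30e-01 -0.00e+00 -1.00e-02 -1.49e+01]
1.4 [-9.670e+00  4.810e+00  1.300e-01 -0.000e+00 -1.000e-02 -1.605e+01]
1.5 [-9.970e+00  5.600e+00  1.300e-01 -0.000e+00 -1.000e-02 -1.719e+01]
```

View pics/scene7.png

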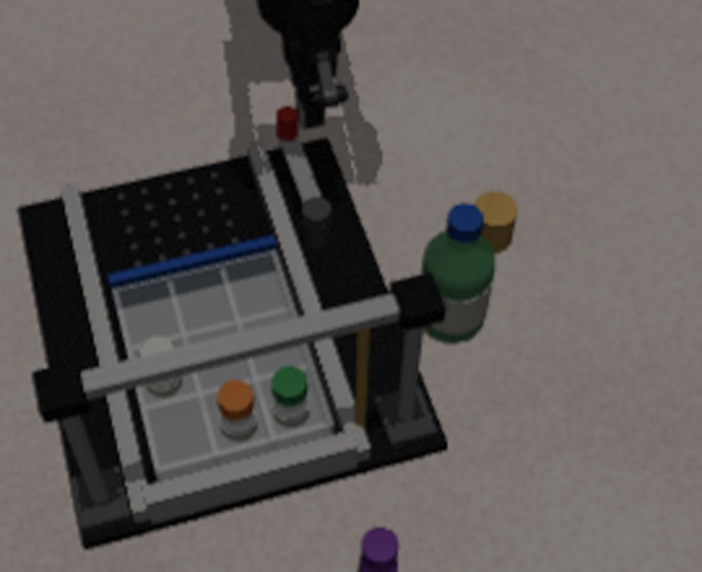

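The knob, now at (287,123) in the crop, follows the fingertips. I continue along the arc to about 1.2 rad.

Request:
apply_moves(rows=[[-0.4,-0.1,0.1,0,0,-0.6],[-0.8,-0.2,0.1,0,0,-1.1],[-1.2,-0.2,0.1,0,0,-1.7],[-1.6,-0.3,0.1,0,0,-2.3],[-2.0,-0.3,0.1,0,0,-2.9],[-2.4,-0.3,0.1,0,0,-3.4],[-2.9,-0.2,0.1,0,0,-4.0],[-3.3,-0.2,0.1,0,0,-4.6],[-3.7,-0.1,0.1,0,0,-5.2],[-4.1,0,0.1,0,0,-5.7],[-4.5,0.1,0.1,0,0,-6.3],[-4.9,0.3,0.1,0,0,-6.9],[-5.3,0.4,0.1,0,0,-7.4],[-5.7,0.6,0.1,0,0,-8.0],[-6.1,0.8,0.1,0,0,-8.6],[-6.4,1.0,0.1,0,0,-9.2],[-6.8,1.3,0.1,0,0,-9.7],[-7.1,1.5,0.1,0,0,-10.3],[-7.4,1.8,0.1,0,0,-10.9],[-7.7,2.1,0.1,0,0,-11.5]])

```text
t: 14.95
tool_pos: [0.4996, -0.0442, 0.0581]
tool_rot: [-0.818, -3.031, 0.001]
contact_force: [-1.1, -0.4, 0.1]
opening: 0.0002
```

```bash
python3 - <<'E'
from h import *
from station import ctrl
o=ctrl.get_obs(); print(o["t"],o["tool_pos"],w2c(o["tool_pos"]),o["contact_force"],o["q"].round(2))
for n in("top","scene"):
    d=ctrl.get_image(n); cv2.imwrite(f"pics/{n}8.png",cv2.resize(d["color"][100:320,150:420],None,fx=2.6,fy=2.6,interpolation=cv2.INTER_CUBIC))
for c in blobs(d,(0,150,60),(6,255,255),15,(190,130,370,320))[1]:
    kc=w2c(ray(d,c[0],.073)); v=kc[:2]-PIV; print(c,kc.round(4),np.hypot(*v),np.arctan2(-v[1],-v[0]))
for th in np.arange(0.95,1.6,.05):
    w,y=pushpose(th,0,.058); print(round(th,2),shift(o,w,y))
E
```

```text
14.95 [ 0.49964726 -0.04424422  0.05814003] [-0.11348519  0.04686208  0.05814003] [-1.09903606 -0.44581188  0.06436021] [-0.24 -0.06  2.04 -0.    1.17 -1.28]
(array([232.5, 164.1]), [229, 162, 8, 6, 35]) [-0.0978  0.036   0.073 ] 0.0827787547397761 0.9850962670945861
0.95 [ 0.37  0.13  0.01 -0.02 -0.02  0.59]
1.0 [-0.03  0.01  0.01 -0.02 -0.02  0.02]
1.05 [-0.44 -0.08  0.01 -0.01 -0.02 -0.55]
1.1 [-0.86 -0.15  0.01 -0.01 -0.02 -1.13]
1.15 [-1.28 -0.19  0.01 -0.01 -0.02 -1.7 ]
1.2 [-1.7  -0.22  0.01 -0.01 -0.02 -2.27]
1.25 [-2.12 -0.23  0.01 -0.01 -0.02 -2.85]
1.3 [-2.54 -0.21  0.01 -0.01 -0.02 -3.42]
1.35 [-2.97 -0.18  0.01 -0.01 -0.02 -3.99]
1.4 [-3.38 -0.12  0.01 -0.01 -0.02 -4.57]
1.45 [-3.8  -0.05  0.01 -0.01 -0.02 -5.14]
1.5 [-4.21  0.05  0.01 -0.01 -0.02 -5.71]
1.55 [-4.61  0.17  0.01 -0.01 -0.02 -6.28]
1.6 [-5.01  0.31  0.   -0.01 -0.02 -6.86]
```

View pics/scene8.png

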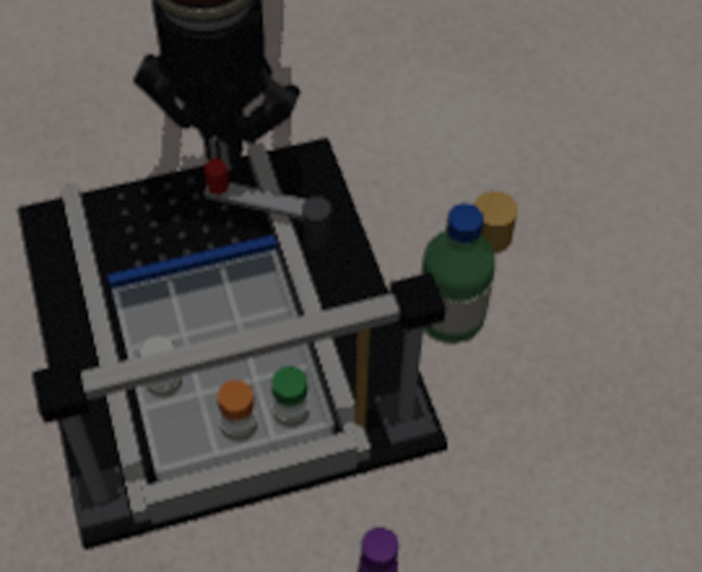

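The latch follows well (measured 0.985 rad, 82.8 mm radius). Now I go on to about 1.5 rad.

Request:
apply_moves(rows=[[-0.4,-0.1,0,0,0,-0.5],[-0.9,-0.1,0,0,0,-1.1],[-1.3,-0.2,0,0,0,-1.7],[-1.7,-0.2,0,0,0,-2.3],[-2.1,-0.2,0,0,0,-2.9],[-2.5,-0.2,0,0,0,-3.4],[-2.9,-0.2,0,0,0,-4.0],[-3.2,-0.1,0,0,0,-4.4],[-3.5,-0.1,0,0,0,-4.8],[-3.8,0,0,0,0,-5.2],[-4.0,0,0,0,0,-5.5],[-4.0,0,0,0,0,-5.5]])

```text
t: 16.25
tool_pos: [0.5346, -0.0646, 0.0582]
tool_rot: [-0.079, -3.14, 0.0]
contact_force: [-0.6, 0.3, 0.7]
opening: 0.0001
```

Request:
apply_moves(rows=[[-0.1,0,0,0,0,-0.2],[-0.2,0,0,0,0,-0.3],[-0.3,0.1,0,0,0,-0.4],[-0.3,0.1,0,0,0,-0.4]])

```text
t: 16.65
tool_pos: [0.5378, -0.0636, 0.0583]
tool_rot: [-0.024, -3.141, 0.0]
contact_force: [0.6, -0.2, -0.3]
opening: 0.0004
```

```bash
python3 - <<'E'
from h import *
from station import ctrl
o=ctrl.get_obs(); print(o["t"],o["tool_pos"],w2c(o["tool_pos"]),o["contact_force"],o["q"].round(2))
for n in("top","scene"):
    d=ctrl.get_image(n); cv2.imwrite(f"pics/{n}9.png",cv2.resize(d["color"][100:320,150:420],None,fx=2.6,fy=2.6,interpolation=cv2.INTER_CUBIC))
for c in blobs(d,(0,150,60),(6,255,255),15,(190,150,370,320))[1]:
    kc=w2c(ray(d,c[0],.073)); v=kc[:2]-PIV; print(c,kc.round(4),np.hypot(*v),np.arctan2(-v[1],-v[0]))
E
```

```text
16.65 [ 0.5378468  -0.0636484   0.05828787] [-0.07613407  0.0258711   0.05828787] [ 0.60361254 -0.21843129 -0.28069923] [-0.25  0.03  1.94 -0.    1.17 -1.81]
(array([230.8, 180.6]), [227, 178, 8, 6, 38]) [-0.0572  0.023   0.073 ] 0.08214600707020327 1.5077771644575377
```

View pics/scene9.png

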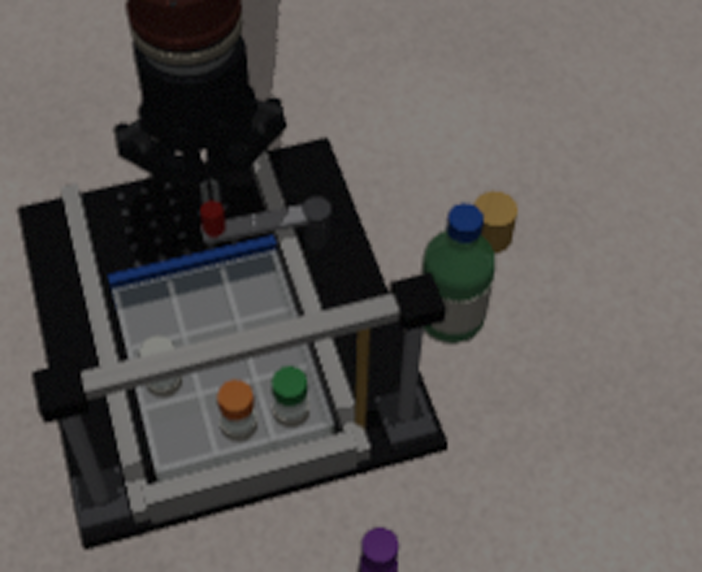

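Request:
apply_moves(rows=[[-0.1,0,0,0,0,0],[-0.2,0,0,0,0,0],[-0.3,0,0,0,0,0],[-0.3,0,0,0,0,0]])

```text
t: 17.15
tool_pos: [0.541, -0.0637, 0.0583]
tool_rot: [-0.025, -3.141, 0.0]
contact_force: [-0.3, 0.1, -0.3]
opening: 0.0001
```

Request:
apply_moves(rows=[[-0.1,0,0,0,0,0],[-0.2,0,0,0,0,0],[-0.2,0,0,0,0,0]])

```text
t: 17.45
tool_pos: [0.542, -0.0637, 0.0582]
tool_rot: [-0.025, -3.138, 0.0]
contact_force: [-5.6, -0.7, 3.5]
opening: 0.0001
```

The force rose to 5.6 N with motion stalled at cell x ≈ -0.072, which matches the latch stop. I retreat and verify.

Request:
apply_moves(rows=[[0.5,0,0,0,0,0],[2,0,0,0,0,0],[5,0,0,0,0,0],[8,0,-3,0,0,0],[10,0,-7,0,0,0],[11,0,-11,0,0,0],[11,0,-15,0,0,0],[11,0,-17,0,0,0],[11,0,-17,0,0,0],[11,0,-17,0,0,0]])

```text
t: 18.45
tool_pos: [0.4327, -0.0619, 0.2283]
tool_rot: [-0.024, -3.139, -0.0]
contact_force: [0.3, 0.3, 0.1]
opening: 0.0001
```

```bash
python3 - <<'E'
from h import *
from station import ctrl
o=ctrl.get_obs(); print(o["t"],o["tool_pos"],o["contact_force"],o["dq"].round(3))
D={}
for n in("top","scene"):
    d=D[n]=ctrl.get_image(n); cv2.imwrite(f"pics/{n}10.png",d["color"]); cv2.imwrite(f"pics/{n}10c.png",cv2.resize(d["color"][100:320,150:420],None,fx=2.6,fy=2.6,interpolation=cv2.INTER_CUBIC))
    for c in blobs(d,(0,150,60),(6,255,255),15,(190,150,370,300))[1]:
        kc=w2c(ray(d,c[0],.075 if n=="top" else .073)); v=kc[:2]-PIV; print(n,c,kc.round(4),np.hypot(*v),np.arctan2(-v[1],-v[0]))
m,b=blobs(D["top"],(105,150,50),(125,255,255),15,(290,220,390,305)); print(b)
mp,b=blobs(D["scene"],(105,150,30),(125,255,255),15,(175,150,265,210)); print(b)
E
```

```text
18.45 [ 0.43271222 -0.0619119   0.22834752] [0.33806027 0.2653929  0.09033993] [ 0.001  0.022  0.037 -0.001  0.004  0.002]
top (array([329.2, 257.4]), [325, 253, 10, 10, 74]) [-0.0517  0.0228  0.075 ] 0.08218790741194368 1.5740330830949714
scene (array([231.2, 181.9]), [227, 178, 9, 8, 51]) [-0.0538  0.023   0.073 ] 0.08198050838017183 1.5492675843589372
[(array([338.7, 246.1]), [306, 243, 66, 7, 263])]
[(array([222.9, 199.9]), [191, 190, 65, 20, 362])]
```

View pics/scene10c.png

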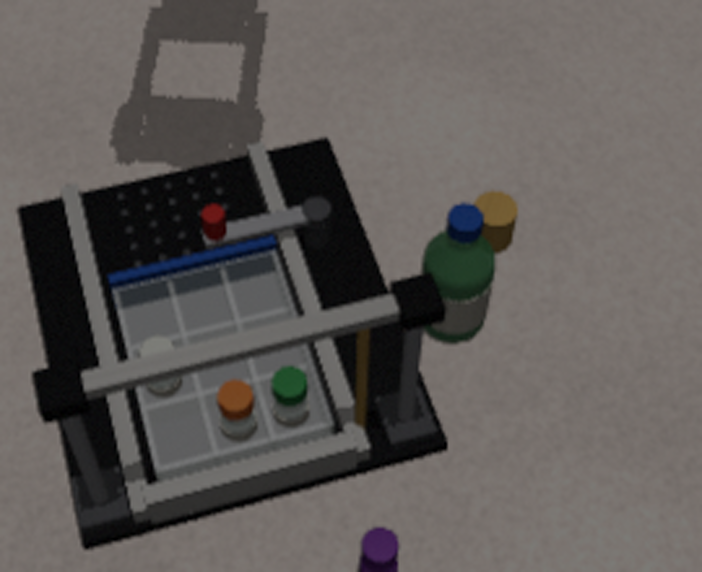

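View pics/top10.png

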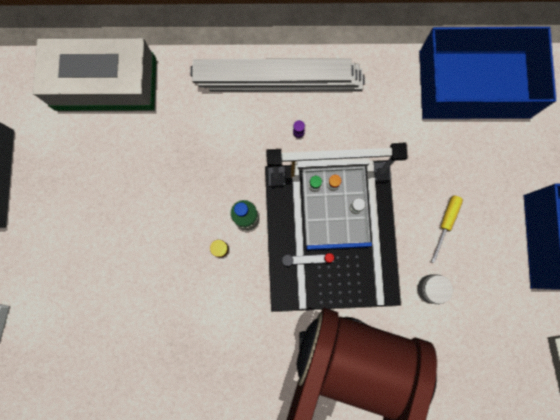

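The latch lies square (1.55 to 1.57 rad, knob at (329,257) in the top view), the tray front is unchanged, the vials are standing and the bystanders are unmoved. I withdraw a bit further and hand in.

Request:
apply_moves(rows=[[1,2,-3,0,0,0],[2,5,-6,0,0,0],[3,9,-8,0,0,0],[3,13,-8,0,0,0],[3,17,-8,0,0,0],[3,20,-8,0,0,0],[3,20,-8,0,0,0],[3,20,-8,0,0,0],[3,20,-8,0,0,0]])

```text
t: 19.45
tool_pos: [0.4053, 0.138, 0.3057]
tool_rot: [-0.026, -3.133, -0.001]
contact_force: [0.4, 0.0, -0.2]
opening: -0.0004
```

```bash
python3 - <<'E'
from h import *
from station import ctrl
o=ctrl.get_obs(); print(o["t"],o["tool_pos"],o["contact_force"].round(2),abs(o["dq"]).max())
print(ctrl.finish_job())
E
```

```text
19.45 [0.40530549 0.13799009 0.30572268] [ 0.37  0.02 -0.25] 0.014464496445771744
the job is handed in; nothing more can be done
None
```

I pushed the tray home by its blue front and then swung the latch square across it, and handed the job in at 19.5 s with the gripper clear of the cell.

- **Tray:** I pushed with shut fingertips at about 2 N. At the stop the force rose to about 11 N with no further travel. Afterwards both cameras put the front at cell x ≈ -36 mm, with the calibration then in use; moving the cell origin 3 mm later changes that figure to about -33 mm. The front had moved about 99 mm, and it did not shift while I swung the latch.
- **Latch:** I pushed the knob round its arc at about 1 N until it stalled on its stop at about 5.6 N. Afterwards the top view gave 1.574 rad and the scene view 1.549 rad. That difference of 0.025 rad is about 2 mm at the knob, which matches the calibration error.
- **Rest of the scene:** The last pictures showed all three vials upright in their pockets. The flask, weight, tin, screwdriver and purple look-alike were where they started. The arm was touching nothing, with a residual force reading of about 0.4 N.

No check failed. The only correction was that I moved my estimate of the cell origin by 3 mm before pushing the latch, because the knob radius first measured 85–87 mm against the given 82 mm. After the change it measured about 82 mm.

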